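# Fit the fork rest post into its spring-plunger holder

## Robot

A 6-joint arm with a two-finger parallel gripper is mounted at the origin on a cart in front of the work surface, level with it; the furniture and walls round the work are solid. World frame = base frame: x ahead of the robot, y to its left, z up, the work surface at z = 0. Lengths are in mm, angles in rad, forces in N, time in s.
With the tool pointing down it reaches from about 275 to 1000 mm from the base axis. Payload 8.4 kg.
Tool frame: the origin (TCP) lies at the very end of the fingers, on their centre line; the grasp point (between the pads) lies 19 mm behind it; z points along the fingers, y is the direction in which the jaws open and shut (so a half turn about z gives the same grasp; the last joint's range is limited). The gripper opens to 85 mm and grips with 20 to 120 N. Pads are 22 mm wide; open, the fingers measure 114 mm over their backs; the gripper's body (76 mm by 85 mm) begins 54 mm behind the grasp point. The pads swing forward as they close: fully open they stand 13 mm farther back than shut.
Start: joints at [1.117, 0.353, 1.633, -0, 1.155, -0.002], TCP at [272.865, 562.292, 231.281] pointing down, gripper open.
Joint ranges: [-2.63, 2.63], [-0.92, 2.1], [0.06, 2.66], [-1.3, 4.44], [0, 2.69], [-3.02, 3.02]. Speed limits (rad/s): [2.22, 2.22, 2.79, 3.14, 3.14, 3.14].

## Interface

Orientations are given as [roll, pitch, yaw] about the fixed x, y, z axes, in that order (R = Rz(yaw) Ry(pitch) Rx(roll)).
In Python, from rig import r, vision gives the robot as it stands.
- The arm moves only by the tool move_arm, never from a script. Its argument "series" is text: rows parted by semicolons, each of 7 numbers parted by spaces: the closure, from -1 (fully open) to 1 (shut), then the shift along the tool's x, y, z in units of 40 mm (1.0 is 40 mm), then the turn, a rotation vector about the tool's x, y, z in degrees. In form: grip tx ty tz ax ay az; .... A call has 1 to 20 rows; each row shifts and turns the pose as measured when the row begins, along the tool's axes as they then stand; what a row does not reach is not made up. A row lasts 1/8 s, in which the tool goes at most 62.5 mm and 10.7 degrees, less where a joint would pass 70% of its speed; a pose out of reach is approached as far as the arm can. A call is refused whole if a number of a shift passes 1 or a number of a turn 10.7, either way. A call with a gripper value outside its range is refused whole. The fingers move at their own pace and stop on an object; "grip_force" is the grip in N (left out, the last holds). Time passes only in rows, so rows that do not move let the fingers close. It gives the time, the measured TCP pose, the force and the opening at its end, in the units of the state.
- r.sense(): the state, without advancing time (a new reading comes with each control period).
- vision.grab_frame(name): name is "scene" or "side" or "wrist"; returns the picture (420x560x3 uint8, red, green, blue); there is no depth.
- vision.camera_params(name): a dict with "fx", "fy", "cx", "cy" (pixels), "position" and "rotation" of the camera in the world. Camera axes: x right, y up, looking along -z (the intrinsics and any distortion apply to the point x, -y, -z); pixel columns grow to the right and rows downward; lengths in mm; the calibration is good to about 2 mm. A picture is of the moment at which its call begins: read the wrist's pose just before it. camera_params takes no time and is no camera call; for the wrist camera it gives the pose at the moment of the call.
- r.sign_off(): hands the job in, once; it reports no verdict.
The state is a dict: "clock": time; "qpos": joint angles; "qvel": joint speeds; "joint_efforts": joint torques, N m; "eef_pos": TCP position; "tcp_rot": TCP orientation; "contact_force": force on the tool from outside, world axes, zero at the start; "wrist_torque": the same for the moment, N m; "opening": opening from 0.0 (shut) to 1.0 (fully open).
Only numpy, scipy, OpenCV 4.12 (cv2) and the standard library are available. Lean on these libraries where they do the work, as an engineer would, in place of code of your own. Each camera call takes 0.05 s, during which the arm holds its last target. There are 200 camera calls.

## Task

Take the fork rest post out of the wooden tool block and slide it down into the metal post holder, past the side spring plunger, until it comes up against the stop inside and the plunger has snapped into the ring groove of the post. How deep the stop sits has to be felt: push gently and straight, never hard, then let go and leave the post standing. Leave the other things on the table where they are.

Things in the scene. Friction and masses are not known exactly. Their poses are not given: they have to be found in the camera images.
- post: Loose steel fork rest post, upright in the tool block; 85 to 170 g. Rod 14 mm in diameter up to 85 mm above its foot, the lowest 7 mm tapered to 6 mm in diameter; black round grip, 24 mm in diameter, 85 to 115 mm above the foot; on top a brass V fork, no wider than the grip, up to 136 mm. Origin at the centre of the foot, z up along the rod. Its yaw does not matter
- post_grip (a point): middle of the post's black grip, 100 mm above the foot, on the axis
- groove (a point): centre of the post's ring groove, on the axis 34 mm above the foot; the groove is 2.5 mm deep, 5 mm long at the bottom and 10 mm at the surface, with 45 degree sides
- holder: Post holder fixed to the table: dark base plate 90 x 70 x 6 mm with an aluminium block 42 x 42 mm, its top 76 mm above the table. Origin on the bore's axis at the table's height; z up; its +x points to the plunger housing. The post and any part of the holder must never press on each other with more than 30 N
- mouth (a point): Centre of the bore's mouth, 76 mm above the table: upright round smooth bore 16.5 mm in diameter with a 3 mm chamfer at the top (1.25 mm of play each side of the post). A stiffly sprung stop deep in the bore is set anew each time, its face 8 to 32 mm above the table. The post is home when its foot rests on the stop, and the plunger, always 34 mm above the stop, then lies in the groove
- housing (a point): middle of the top of the grey plunger housing (26 x 26 mm, top 72 mm above the table) beside the block, 32 mm from the bore's axis; a black knob reaches on to 61 mm from the axis
- plunger (a joint): how far the plunger is pushed back, in m: 0 with the bore empty, about 0.0023 to 0.004 on the full rod, 0 to 0.0012 in the groove. Smooth ball 8 mm in diameter on a spring of about 3 N at 0 and 1 N more per mm. Pushing the nose past takes up to about 6 N, sliding on up to about 4 N, or more if the post is held askew and binds; the stop is then felt as a steep rise (3 to 5 N per mm)
- stand: Wooden tool block fixed to the table, 55 x 120 mm and 40 mm high, its long side along its y. The post stands in the 17.5 mm hole at y = -30 mm in its frame, foot 6 mm above the table; two dark dowel ends show in its top. Origin under its centre
- black_bowl: bystander: black stoneware bowl, 137 mm wide, 66 mm high; origin under its centre
- roll: bystander: roll of masking tape lying flat on the near side of the tin tray, 104 mm wide, 25 mm high; origin under its centre
- pliers: bystander: fine-nose pliers with blue handles lying flat, 150 mm long, 10 mm high; origin under it
Things that resemble listed ones, but are neither listed nor needed, are in the scene too. There is more than one size of the post; the job needs the larger.

How it is judged (in metres and radians):
On the way, in this order (a step that is already met when the one before it is completed fails the run):
1. the post is lifted clear out of the tool block (height (world z) of post above 0.045 m), for 0.1 s.
2. the post is in the bore and the plunger rides on its rod (horizontal distance between post and holder below 0.005 m and z of post in the frame of holder below 0.066 m and value of joint plunger above 0.0022 m), for 0.1 s.
At the end, for the whole second after the job is handed in: The post stands upright (within 0.08 rad) in the holder's bore (foot within 4 mm of its axis), less than 33.5 mm above the table and with the plunger in its groove (pushed back less than 1.8 mm), at rest (horizontal distance between post and holder below 0.004 m and z of post in the frame of holder below 0.0335 m and value of joint plunger below 0.0018 m and angle between post's own z axis and vertical below 0.08 rad and linear speed of post below 0.02 m/s); the robot touches nothing.
It fails at once if the post and the holder press on each other with more than 30 N (contact force between post and holder above 30 N).
It fails at once if another loose thing (bowl, tape roll or pliers) is moved by more than 20 mm (distance of any of black_bowl, roll, pliers from where it was at the start of the episode above 0.02 m).
It also fails if it takes over 72 s, if anything falls off the work surface, if the arm or the gripper's body presses on something with over 40 N, if the wrist force passes 120 N, or if a joint passes its speed limit or range.

## Working session

There is one attempt and no reset: what is moved stays moved. The work goes in short steps, Python scripts to look and compute and a tool call to move; the robot and the scene stay as the last step left them, time stands still between calls to the robot, and variables do not carry over. Pictures are saved under pics/ and viewed, about 8 in all and at most 12, crops included, and the job is handed in when it is done.

Besides the shell and the picture viewer there is one more tool, called after ">>>" as name(argument=value, ...), one argument or row to a line, values as JSON. move_arm: Moves the arm, as the interface text tells. Its arguments: {"type":"object","properties":{"series":{"type":"string"},"grip_force":{"type":"number"}},"required":["series"]}

```bash
mkdir -p pics; ls; python3 - <<'E'
from rig import r, vision
import cv2, numpy as np
print(r.sense())
for n in ("scene","side"):
    im=vision.grab_frame(n); cv2.imwrite(f"pics/{n}0.png",im[:,:,::-1])
    print(n,vision.camera_params(n))
E
```

```text
pics
{'clock': 0.0, 'qpos': array([ 1.11664443e+00,  3.53677550e-01,  1.63413070e+00, -2.81676262e-05,
        1.15518178e+00, -2.42314125e-03]), 'qvel': array([ 0.00056147,  0.00075088,  0.00113836, -0.00054363,  0.00071629,
        0.0005693 ]), 'joint_efforts': array([ 1.87192258e-03, -6.05229449e+01, -3.42072415e+01,  5.15583702e-05,
        9.19944694e-03, -6.46370040e-06]), 'eef_pos': array([272.64082142, 561.87629512, 230.54477811]), 'tcp_rot': array([-3.14019521e+00,  2.23676284e-05,  2.68987530e+00]), 'contact_force': array([-0.56976664, -0.19376462,  0.31276942]), 'wrist_torque': array([-0.02080525, -0.00796443, -0.02004093]), 'opening': 1.0037494687252266}
scene {'fx': 500.3054840475787, 'fy': 500.3054840475787, 'cx': 284.1070479285621, 'cy': 208.81060005128748, 'position': array([-163.88809352, -505.30007516,  703.0435201 ]), 'rotation': array([ 0.98554175,  0.00552332, -0.93624188])}
side {'fx': 403.13116390855123, 'fy': 403.13116390855123, 'cx': 274.31911078503, 'cy': 210.68314459634996, 'position': array([  96.07311525, -635.24848619,  529.70270994]), 'rotation': array([ 1.06551427,  0.00634775, -0.5982049 ])}
```

View pics/scene0.png

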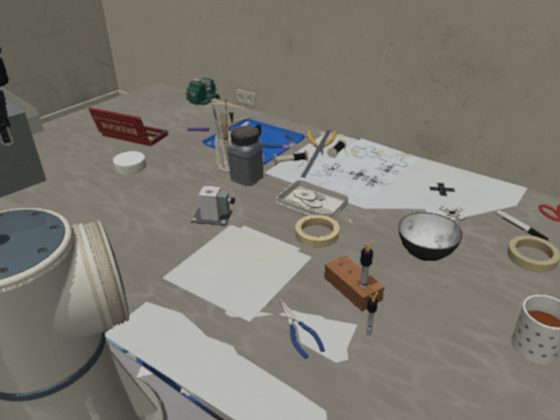

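View pics/side0.png

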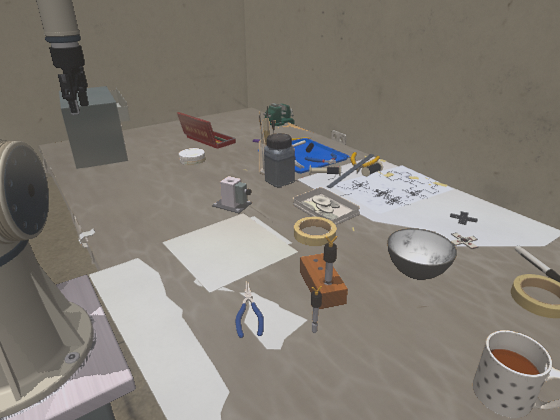

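Both views show the candidates. Scene (366,262) is a black-gripped post standing in the wooden block, and (372,312) is a smaller look-alike beside it. The holder is at scene (211,203) / side (233,190), with its knob towards the right. I'll check the choice in one close crop.

```bash
cat > h.py <<'E'
from rig import r, vision
import cv2, numpy as np
from scipy.spatial.transform import Rotation as R
def ray(p,uv):
    d=np.array([(uv[0]-p['cx'])/p['fx'],-(uv[1]-p['cy'])/p['fy'],-1.])
    return p['position'],R.from_euler('xyz',p['rotation']).apply(d)
def plane(p,uv,z):
    o,d=ray(p,uv); return (o+d*(z-o[2])/d[2]).round(1)
def tri(p1,u1,p2,u2):
    o1,d1=ray(p1,u1); o2,d2=ray(p2,u2)
    s=np.linalg.lstsq(np.c_[d1,-d2],o2-o1,rcond=None)[0]
    a,b=o1+d1*s[0],o2+d2*s[1]; return ((a+b)/2).round(1),np.linalg.norm(a-b).round(1)
def proj(p,X):
    c=R.from_euler('xyz',p['rotation']).inv().apply(np.atleast_2d(X)-p['position'])
    return np.c_[p['cx']-p['fx']*c[:,0]/c[:,2],p['cy']+p['fy']*c[:,1]/c[:,2]].round(1)
E
python3 - <<'E'
import cv2,numpy as np
a=cv2.imread('pics/scene0.png');b=cv2.imread('pics/side0.png')
f=lambda i,x,y,w,h:cv2.resize(i[y:y+h,x:x+w],(w*4,h*4),interpolation=cv2.INTER_CUBIC)
top=np.hstack([f(a,310,235,100,100),f(b,280,235,100,100)])
bot=np.hstack([f(a,170,180,100,50),f(b,190,170,100,50)])
cv2.imwrite('pics/crop.png',np.vstack([top,bot]))
E
```

```text
(no output)
```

View pics/crop.png

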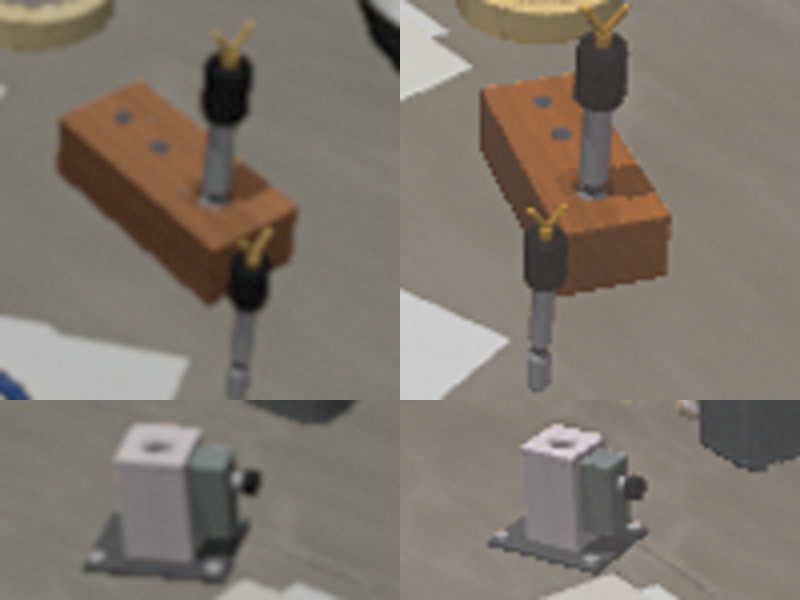

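```bash
python3 - <<'E'
from h import *
a=vision.camera_params('scene');b=vision.camera_params('side')
print('grip',tri(a,(366.8,257),b,(330,253)),plane(a,(366.8,257),106),plane(b,(330,253),106))
print('post/top',plane(a,(363.7,285.5),40),plane(b,(328,283),40))
print('mouth',tri(a,(208.75,191.25),b,(230.75,180.5)),plane(a,(208.75,191.25),76),plane(b,(230.75,180.5),76))
print('knob',tri(a,(232.25,200.5),b,(248.75,192)))
print('small',tri(a,(372.5,305),b,(316.3,298.8)))
print('dowels',[plane(a,(310+x/4,235+y/4),40) for x,y in((123,118),(159,147))],[plane(b,(280+x/4,235+y/4),40) for x,y in((142,102),(161,134))])
print('wristcam',vision.camera_params('wrist'))
E
```

```text
grip (array([ 515.8, -193.5,  108.7]), np.float64(0.3)) [ 518.7 -192.2  106. ] [ 518.7 -190.5  106. ]
post/top [ 512.9 -194.9   40. ] [ 516.1 -193.8   40. ]
mouth (array([555.7, 254.1,  73.3]), np.float64(1.4)) [551.5 250.2  76. ] [554.  250.1  76. ]
knob (array([580.8, 202.9,  52.6]), np.float64(0.8))
small (array([ 439.3, -249.3,   78.6]), np.float64(1.6))
dowels [array([ 541.2, -126. ,   40. ]), array([ 532.4, -152.4,   40. ])] [array([ 542.5, -124.5,   40. ]), array([ 533.1, -150.8,   40. ])]
wristcam {'fx': 311.7841354085049, 'fy': 311.7841354085049, 'cx': 276.7832493983709, 'cy': 212.52793271047676, 'position': array([213.84899225, 591.00845581, 373.81708277]), 'rotation': array([-0.26509895,  0.00241855,  1.11862075])}
```

In the crop, the tall post (larger grip) stands in the block hole. The short one stands alone on the table at world (439,-249), and I'm leaving it. The post is at about (517,-193) and the holder at about (554,251), with its knob towards (27,-48). Next I plan the transfer to above the post.

```bash
cat >> h.py <<'E'
def plan(target,yaw,step=55,maxang=10.4):
    s=r.sense(); p=np.array(s['eef_pos']); Rt=R.from_euler('xyz',s['tcp_rot'])
    G=R.from_euler('xyz',[np.pi,0,yaw]); d=np.array(target)-p
    rv=(Rt.inv()*G).as_rotvec(degrees=True)
    n=max(int(np.ceil(np.linalg.norm(d)/step)),int(np.ceil(abs(rv).max()/maxang)),1)
    print('pos',p.round(1),'d',d.round(1),'rv',rv.round(2),'n',n)
    while np.any(abs(np.concatenate([(Rt*R.from_rotvec(rv*k/n,degrees=True)).inv().apply(d/n) for k in range(n)]))>39.9): n+=1
    print('; '.join('-1 '+' '.join(f'{x:.2f}' for x in (Rt*R.from_rotvec(rv*k/n,degrees=True)).inv().apply(d/n)/40)+' '+' '.join(f'{x:.1f}' for x in rv/n) for k in range(n)))
E
python3 -c "
from h import *
plan([517,-193,230],1.214)"
```

```text
pos [272.7 561.9 230.6] d [ 2.443e+02 -7.549e+02 -6.000e-01] rv [-6.000e-02  6.000e-02  8.456e+01] n 15
-1 -0.69 -0.72 0.00 -0.0 0.0 4.2; -1 -0.74 -0.66 0.00 -0.0 0.0 4.2; -1 -0.78 -0.61 0.00 -0.0 0.0 4.2; -1 -0.83 -0.55 0.00 -0.0 0.0 4.2; -1 -0.87 -0.48 0.00 -0.0 0.0 4.2; -1 -0.90 -0.42 0.00 -0.0 0.0 4.2; -1 -0.93 -0.35 0.00 -0.0 0.0 4.2; -1 -0.95 -0.28 0.00 -0.0 0.0 4.2; -1 -0.97 -0.21 0.00 -0.0 0.0 4.2; -1 -0.98 -0.14 0.00 -0.0 0.0 4.2; -1 -0.99 -0.07 0.00 -0.0 0.0 4.2; -1 -0.99 0.01 0.00 -0.0 0.0 4.2; -1 -0.99 0.08 0.00 -0.0 0.0 4.2; -1 -0.98 0.15 0.00 -0.0 0.0 4.2; -1 -0.97 0.22 0.00 -0.0 0.0 4.2; -1 -0.95 0.29 0.00 -0.0 0.0 4.2; -1 -0.92 0.36 0.00 -0.0 0.0 4.2; -1 -0.89 0.43 0.00 -0.0 0.0 4.2; -1 -0.86 0.49 0.00 -0.0 0.0 4.2; -1 -0.82 0.56 0.00 -0.0 0.0 4.2
```

>>> move_arm(
  series="-1 -0.69 -0.72 0 0 0 4.2; -1 -0.74 -0.66 0 0 0 4.2; -1 -0.78 -0.61 0 0 0 4.2; -1 -0.83 -0.55 0 0 0 4.2; -1 -0.87 -0.48 0 0 0 4.2; -1 -0.9 -0.42 0 0 0 4.2; -1 -0.93 -0.35 0 0 0 4.2; -1 -0.95 -0.28 0 0 0 4.2; -1 -0.97 -0.21 0 0 0 4.2; -1 -0.98 -0.14 0 0 0 4.2; -1 -0.99 -0.07 0 0 0 4.2; -1 -0.99 0 0 0 0 4.2; -1 -0.99 0.08 0 0 0 4.2; -1 -0.98 0.15 0 0 0 4.2; -1 -0.97 0.22 0 0 0 4.2; -1 -0.95 0.29 0 0 0 4.2; -1 -0.92 0.36 0 0 0 4.2; -1 -0.89 0.43 0 0 0 4.2; -1 -0.86 0.49 0 0 0 4.2",
)

```text
clock: 2.48
eef_pos: [495.6, -181.4, 228.2]
tcp_rot: [-3.138, 0.005, 1.255]
contact_force: [0.4, 1.4, 0.5]
opening: 0.997
```

```bash
python3 -c "
from h import *
plan([517,-193,230],1.214)"
```

```text
pos [ 495.6 -181.4  228.2] d [ 21.4 -11.6   1.8] rv [-0.19  0.27  2.35] n 1
-1 -0.11 0.60 -0.05 -0.2 0.3 2.4
```

>>> move_arm(
  series="-1 -0.11 0.6 -0.05 -0.2 0.3 2.4; -1 0 0 0 0 0 0; -1 0 0 0 0 0 0",
)

```text
clock: 2.85
eef_pos: [516.5, -195.4, 228.9]
tcp_rot: [-3.139, -0.0, 1.209]
contact_force: [0.1, 0.8, -0.1]
opening: 1.001
```

```bash
python3 - <<'E'
from h import *
s=r.sense();print(s['eef_pos'],s['tcp_rot'])
p=vision.camera_params('wrist');im=vision.grab_frame('wrist')
cv2.imwrite('pics/w1.png',im[:,:,::-1]);np.save('w1.npy',p,allow_pickle=True)
print(p, proj(p,[[517,-193,121],[517,-193,91],[517,-193,40]]))
E
```

```text
[ 516.46543113 -195.44564651  228.87256632] [-3.13915364e+00 -1.67053358e-04  1.20869896e+00]
{'fx': 311.7841354085049, 'fy': 311.7841354085049, 'cx': 276.7832493983709, 'cy': 212.52793271047676, 'position': array([ 540.67765745, -133.73500603,  372.0854038 ]), 'rotation': array([-0.2653991 ,  0.00172714, -0.36247673])} [[276.  207.4]
 [276.1 199.4]
 [276.3 188.9]]
```

View pics/w1.png

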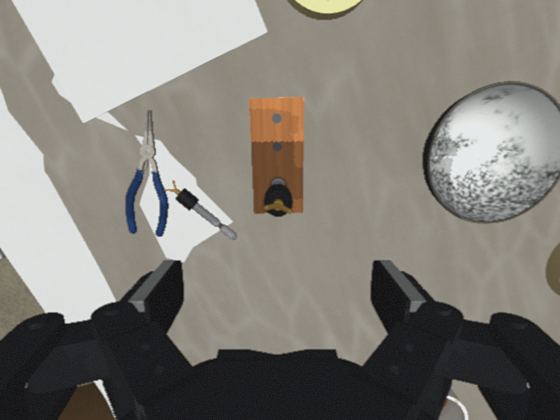

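The wrist view shows the post directly ahead, grip at (278,200), V fork at (278,207) and block around it. The short look-alike is at (190,200), clear of the fingers, and the bowl is at (495,150). I'll measure the grip centroid.

```bash
python3 - <<'E'
from h import *
im=cv2.imread('pics/w1.png');p=np.load('w1.npy',allow_pickle=True).item()
m=(im.max(2)<45).astype(np.uint8);m[:170]=0;m[230:]=0;m[:,:250]=0;m[:,305:]=0
ys,xs=np.nonzero(m);print(xs.min(),xs.max(),ys.min(),ys.max())
for row in range(ys.min(),ys.max()+1,3):
  x=xs[ys==row]; print(row,x.min(),x.max(),end=' | ')
print()
c=np.arange(0,2*np.pi,.1)
P=proj(p,np.array([[517+12*np.cos(t),-193+12*np.sin(t),z] for t in c for z in (121,91)]));print(P.min(0),P.max(0))
plan([517,-193,87],1.214)
E
```

```text
265 291 184 215
184 278 279 | 187 270 285 | 190 268 288 | 193 266 289 | 196 266 290 | 199 265 290 | 202 265 291 | 205 286 290 | Traceback (most recent call last):
  File "<stdin>", line 6, in <module>
    return umr_minimum(a, axis, None, out, keepdims, initial, where)
ValueError: zero-size array to reduction operation minimum which has no identity
```

```bash
python3 -c "
from h import *
plan([519.3,-191.2,85],1.214)"
```

```text
pos [ 516.6 -195.4  229. ] d [   2.7    4.2 -144. ] rv [-0.11 -0.01 -0.29] n 3
-1 0.03 0.01 0.90 -0.0 -0.0 -0.1; -1 0.03 0.01 0.90 -0.0 -0.0 -0.1; -1 0.03 0.01 0.90 -0.0 -0.0 -0.1; -1 0.03 0.01 0.90 -0.0 -0.0 -0.1
```

>>> move_arm(
  series="-1 0.06 0.01 0.5 -0.1 0 -0.3; -1 0.06 0.01 0.7 0 0 0; -1 0 0.01 0.7 0 0 0; -1 0 0 0.7 0 0 0; -1 0 0 0.6 0 0 0; -1 0 0 0.4 0 0 0; -1 0 0 0 0 0 0; -1 0 0 0 0 0 0",
)

```text
clock: 3.9
eef_pos: [517.0, -185.9, 83.3]
tcp_rot: [3.141, -0.0, 1.224]
contact_force: [0.4, 0.4, 0.2]
opening: 1.0
```

```bash
python3 -c "
from h import *
plan([519.3,-191.2,85],1.214)"
```

```text
pos [ 517.  -185.9   83.3] d [ 2.3 -5.3  1.7] rv [ 0.05 -0.01  0.56] n 1
-1 -0.10 0.10 -0.04 0.1 -0.0 0.6
```

>>> move_arm(
  series="-1 -0.1 0.1 -0.04 0 0 0.6; -1 0 0 0 0 0 0; 1 0 0 0 0 0 0; 1 0 0 0 0 0 0; 1 0 0 0 0 0 0; 1 0 0 0 0 0 0; 1 0 0 0 0 0 0; 1 0 0 0 0 0 0; 1 0 0 0 0 0 0; 1 0 0 0 0 0 0",
  grip_force=45,
)

```text
clock: 5.15
eef_pos: [520.5, -191.9, 87.5]
tcp_rot: [3.138, -0.0, 1.213]
contact_force: [-0.7, 0.7, 2.5]
opening: 0.266
```

>>> move_arm(
  series="1 0 0 -0.25 0 0 0; 1 0 0 -0.4 0 0 0; 1 0 0 -0.5 0 0 0; 1 0 0 -0.5 0 0 0; 1 0 0 -0.5 0 0 0; 1 0 0 -0.4 0 0 0; 1 0 0 -0.2 0 0 0; 1 0 0 0 0 0 0",
)

```text
clock: 6.15
eef_pos: [520.7, -191.9, 206.3]
tcp_rot: [3.134, -0.0, 1.212]
contact_force: [-0.1, 0.4, -0.6]
opening: 0.266
```

```bash
python3 - <<'E'
from h import *
s=r.sense();print(s['contact_force'],s['wrist_torque'],s['opening'])
az=np.arctan2(251,554)
plan([554,251,215],az+np.pi/2,step=45)
E
```

```text
[-0.07632708  0.40079024 -0.62873769] [-0.03495119  0.03599967  0.01356207] 0.2659742265726285
pos [ 520.7 -191.9  206.3] d [ 33.3 442.9   8.7] rv [  0.41   0.16 -44.91] n 10
-1 0.89 -0.26 -0.02 0.0 0.0 -3.7; -1 0.90 -0.20 -0.02 0.0 0.0 -3.7; -1 0.91 -0.14 -0.02 0.0 0.0 -3.7; -1 0.92 -0.08 -0.02 0.0 0.0 -3.7; -1 0.93 -0.02 -0.02 0.0 0.0 -3.7; -1 0.92 0.04 -0.02 0.0 0.0 -3.7; -1 0.92 0.10 -0.02 0.0 0.0 -3.7; -1 0.91 0.16 -0.02 0.0 0.0 -3.7; -1 0.90 0.22 -0.02 0.0 0.0 -3.7; -1 0.88 0.28 -0.02 0.0 0.0 -3.7; -1 0.86 0.33 -0.02 0.0 0.0 -3.7; -1 0.84 0.39 -0.02 0.0 0.0 -3.7
```

>>> move_arm(
  series="1 0.5 -0.14 -0.02 0 0 -3.7; 1 0.89 -0.26 -0.02 0 0 -3.7; 1 0.9 -0.2 -0.02 0 0 -3.7; 1 0.91 -0.14 -0.02 0 0 -3.7; 1 0.92 -0.08 -0.02 0 0 -3.7; 1 0.93 -0.02 -0.02 0 0 -3.7; 1 0.92 0.04 0 0 0 -3.7; 1 0.92 0.1 0 0 0 -3.7; 1 0.91 0.16 0 0 0 -3.7; 1 0.9 0.22 0 0 0 -3.7; 1 0.88 0.28 0 0 0 -3.7; 1 0.7 0.3 0 0 0 -3.7; 1 0.4 0.2 0 0 0 0; 1 0 0 0 0 0 0; 1 0 0 0 0 0 0",
)

```text
clock: 8.02
eef_pos: [507.4, 271.5, 199.7]
tcp_rot: [-3.129, -0.003, 2.043]
contact_force: [-0.5, -1.2, -2.0]
opening: 0.266
```

```bash
python3 - <<'E'
from h import *
plan([554,251,200],0.4253+np.pi/2,step=45)
E
```

```text
pos [507.4 271.5 199.7] d [ 46.6 -20.5   0.3] rv [-0.73 -0.17  2.67] n 2
-1 -0.49 0.40 -0.01 -0.4 -0.1 1.3; -1 -0.48 0.41 -0.01 -0.4 -0.1 1.3
```

```bash
python3 - <<'E'
from h import *
p=vision.camera_params('wrist');im=vision.grab_frame('wrist')
cv2.imwrite('pics/w2.png',im[:,:,::-1]);np.save('w2.npy',p,allow_pickle=True)
print(proj(p,[[554,251,76],[554,251,0]]),p['position'],p['rotation'],r.sense()['eef_pos'])
E
```

```text
[[313.4 247.6]
 [306.7 223.3]] [479.70537975 330.80423566 343.09056541] [-0.2624479   0.01307278  0.47150886] [507.47911086 271.30972942 199.75334028]
```

View pics/w2.png

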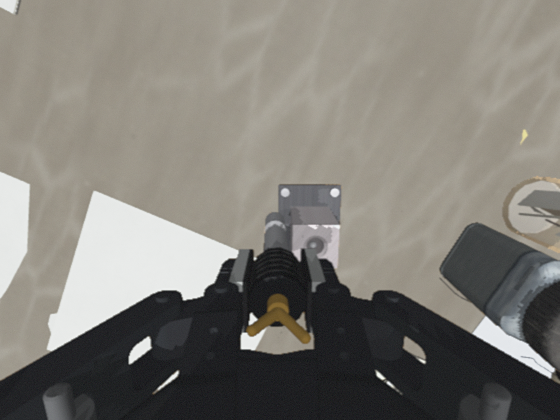

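Wrist view: bore mouth at about (314,244) in the aluminium block, and the post's foot pointing away with its tip near (274,214). I'll zoom for both centres.

```bash
python3 -c "
import cv2
i=cv2.imread('pics/w2.png')[180:268,240:350];cv2.imwrite('pics/w2c.png',cv2.resize(i,None,fx=7,fy=6.8,interpolation=cv2.INTER_CUBIC))"
```

```text
(no output)
```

View pics/w2c.png

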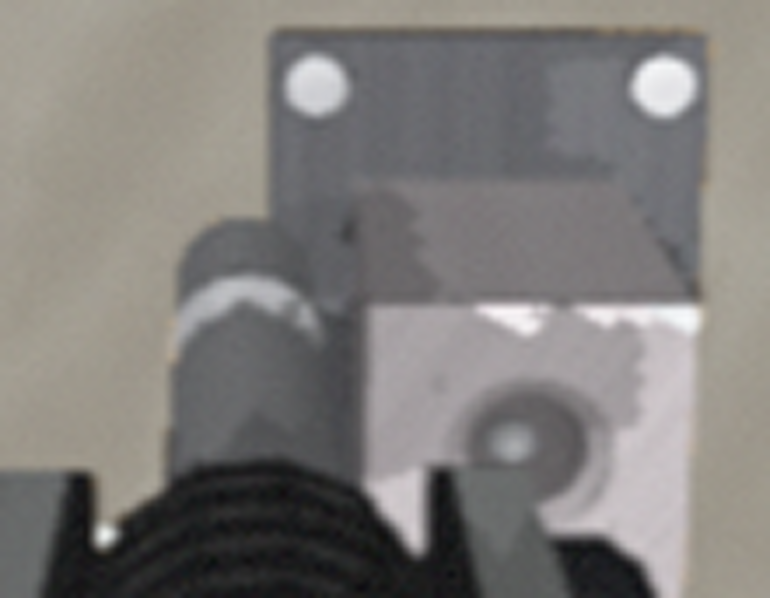

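```bash
python3 - <<'E'
from h import *
p=np.load('w2.npy',allow_pickle=True).item()
t=np.arange(0,2*np.pi,.05)
T=R.from_euler('xyz',[-3.129,-.003,2.043]); tcp=np.array([507.5,271.3,199.75])
def ring(z,rad,x=0,y=0):
    P=proj(p,np.array([tcp+T.apply([x+rad*np.cos(a),y+rad*np.sin(a),z]) for a in t])); print(z,x,y,'x',P[:,0].min(),P[:,0].max(),'y',P[:,1].min(),P[:,1].max())
# tool z: foot is 81.5 ahead of TCP
for x in (-2,0,2): ring(74.5,7,x)
ring(47.5,7)
print('obs shoulder: left',240+178/7,'right',240+308/7,'top',180+217/6.8)
P=proj(p,np.array([[554+11.25*np.cos(a),251+11.25*np.sin(a),76] for a in t]));print(P.min(0),P.max(0))
print('obs mouth',240+445/7,240+610/7,180+378/6.8, 'world', plane(p,(315.3,247),76))
E
```

```text
74.5 -2 0 x 266.7 285.9 y 215.0 233.3
74.5 0 0 x 266.7 285.9 y 212.4 230.8
74.5 2 0 x 266.7 285.9 y 209.7 228.2
47.5 0 0 x 265.4 287.1 y 223.4 244.0
obs shoulder: left 265.42857142857144 right 284.0 top 211.91176470588235
[301.1 236. ] [325.7 259.1]
obs mouth 303.57142857142856 327.1428571428571 235.58823529411765 world [555.3 252.3  76. ]
```

```bash
python3 - <<'E'
from h import *
plan([556.3,252.5,185],0.4253+np.pi/2,step=45)
E
```

```text
pos [507.5 271.3 199.8] d [ 48.8 -18.8 -14.8] rv [-0.72 -0.17  2.65] n 2
-1 -0.49 0.44 0.18 -0.4 -0.1 1.3; -1 -0.48 0.45 0.18 -0.4 -0.1 1.3
```

>>> move_arm(
  series="1 -0.33 0.29 0.1 -0.2 -0.1 0.9; 1 -0.32 0.3 0.1 -0.2 -0.1 0.9; 1 -0.32 0.3 0.1 -0.2 0 0.9; 1 0 0 0 0 0 0; 1 0 0 0 0 0 0",
)

```text
clock: 8.7
eef_pos: [561.0, 247.7, 186.3]
tcp_rot: [-3.14, 0.001, 1.987]
contact_force: [-0.7, -1.0, -1.1]
opening: 0.265
```

```bash
python3 - <<'E'
from h import *
plan([556.3,252.5,178],0.4253+np.pi/2,step=45)
E
```

```text
pos [561.  247.7 186.3] d [-4.7  4.8 -8.3] rv [-0.09  0.07 -0.5 ] n 1
-1 0.16 -0.06 0.21 -0.1 0.1 -0.5
```

>>> move_arm(
  series="1 0.13 -0.05 0.2 -0.1 0 -0.5; 1 0 0 0 0 0 0; 1 0 0 0 0 0 0",
)

```text
clock: 9.07
eef_pos: [555.7, 252.5, 177.7]
tcp_rot: [-3.141, 0.001, 1.998]
contact_force: [0.2, 0.0, -2.0]
opening: 0.266
```

```bash
python3 - <<'E'
from h import *
plan([556.3,252.5,170],0.4253+np.pi/2,step=45)
L=[]
for n,(x,y) in (('scene',(150,130)),('side',(180,115)),):
    im=vision.grab_frame(n)[:,:,::-1]; L.append(cv2.resize(im[y:y+110,x:x+75],None,fx=5.3,fy=5.3,interpolation=cv2.INTER_CUBIC))
cv2.imwrite('pics/al.png',np.hstack(L))
s=r.sense()['eef_pos']
for n in ('scene','side'):
    print(n,proj(vision.camera_params(n),[s+[0,0,-81.5],[556.3,252.5,76]]))
E
```

```text
pos [555.7 252.5 177.7] d [ 0.6  0.  -7.7] rv [-0.01  0.05  0.1 ] n 1
-1 -0.01 0.01 0.19 -0.0 0.1 0.1
scene [[208.6 183. ]
 [209.4 190.1]]
side [[230.5 173.2]
 [231.1 180. ]]
```

View pics/al.png

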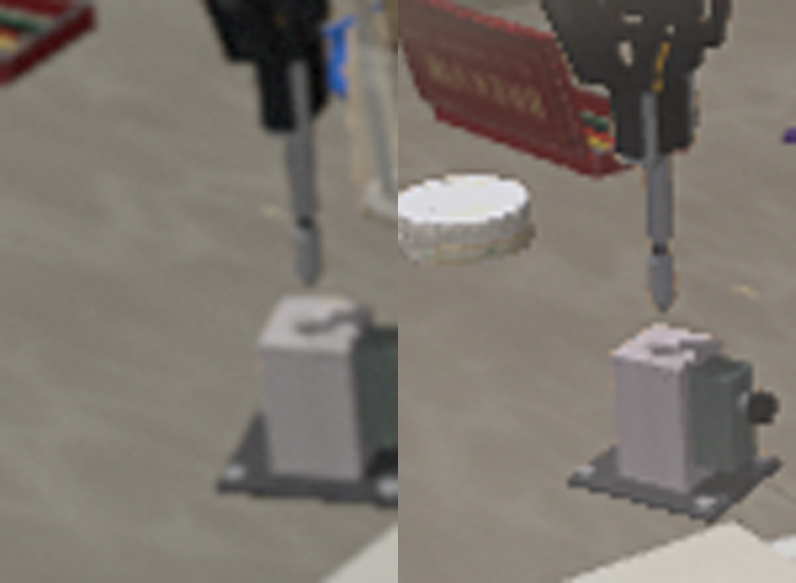

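Both views agree: the foot sits above the mouth to within about 1 px (scene foot (208.9,183.8), side (230.2,173.9), matching projections), and the post is upright. Now I descend in small steps.

>>> move_arm(
  series="1 0 0 0.2 0 0 0; 1 0 0 0.15 0 0 0; 1 0 0 0.1 0 0 0; 1 0 0 0.05 0 0 0; 1 0 0 0 0 0 0",
)

```text
clock: 9.8
eef_pos: [555.7, 252.3, 156.1]
tcp_rot: [-3.141, 0.001, 1.998]
contact_force: [-0.6, 0.0, -1.2]
opening: 0.264
```

>>> move_arm(
  series="1 0 0 0.06 0 0 0; 1 0 0 0.06 0 0 0; 1 0 0 0.06 0 0 0; 1 0 0 0 0 0 0",
)

```text
clock: 10.3
eef_pos: [555.9, 252.3, 148.7]
tcp_rot: [-3.142, 0.001, 1.998]
contact_force: [-0.1, 0.1, -1.3]
opening: 0.267
```

>>> move_arm(
  series="1 0 0 0.05 0 0 0; 1 0 0 0.05 0 0 0; 1 0 0 0.05 0 0 0; 1 0 0 0 0 0 0",
)

```text
clock: 10.8
eef_pos: [556.0, 252.4, 142.3]
tcp_rot: [3.142, 0.001, 1.998]
contact_force: [-0.2, -1.0, -1.2]
opening: 0.271
```

```bash
python3 -c "
from h import *
s=r.sense();print(s['contact_force'],s['wrist_torque'],s['eef_pos'])"
```

```text
[-0.22322712 -0.98470463 -1.15727254] [ 0.02481779 -0.00124458 -0.03751797] [555.98711852 252.36072754 142.3232455 ]
```

>>> move_arm(
  series="1 0 0 0.05 0 0 0; 1 0 0 0.05 0 0 0; 1 0 0 0.05 0 0 0; 1 0 0 0 0 0 0",
)

```text
clock: 11.3
eef_pos: [556.0, 252.7, 136.1]
tcp_rot: [3.141, 0.0, 1.997]
contact_force: [-1.2, 0.7, -1.4]
opening: 0.268
```

>>> move_arm(
  series="1 0 0 0.05 0 0 0; 1 0 0 0.05 0 0 0; 1 0 0 0.05 0 0 0; 1 0 0 0 0 0 0",
)

```text
clock: 11.8
eef_pos: [556.6, 253.4, 131.1]
tcp_rot: [3.139, -0.0, 1.997]
contact_force: [-0.5, 1.2, -0.8]
opening: 0.267
```

>>> move_arm(
  series="1 0 0 0.05 0 0 0; 1 0 0 0.05 0 0 0",
)

```text
clock: 12.05
eef_pos: [556.4, 253.3, 127.1]
tcp_rot: [3.14, -0.0, 1.997]
contact_force: [-1.0, 1.6, 3.4]
opening: 0.268
```

>>> move_arm(
  series="1 0 0 0.05 0 0 0; 1 0 0 0.05 0 0 0",
)

```text
clock: 12.3
eef_pos: [556.4, 253.3, 122.8]
tcp_rot: [3.14, -0.0, 1.997]
contact_force: [-1.8, 0.9, 2.8]
opening: 0.266
```

>>> move_arm(
  series="1 0 0 0.04 0 0 0; 1 0 0 0.04 0 0 0",
)

```text
clock: 12.55
eef_pos: [556.3, 253.4, 119.3]
tcp_rot: [3.14, -0.0, 1.997]
contact_force: [-2.0, 1.8, 2.5]
opening: 0.27
```

>>> move_arm(
  series="1 0 0 0.04 0 0 0; 1 0 0 0.03 0 0 0",
)

```text
clock: 12.8
eef_pos: [556.3, 253.4, 116.2]
tcp_rot: [3.14, -0.0, 1.997]
contact_force: [-1.4, 1.2, 1.8]
opening: 0.269
```

Foot is at about 34.7 mm, so the stop could come from here on.

>>> move_arm(
  series="1 0 0 0.04 0 0 0; 1 0 0 0.03 0 0 0",
)

```text
clock: 13.05
eef_pos: [556.3, 253.5, 113.2]
tcp_rot: [3.14, -0.0, 1.997]
contact_force: [-1.9, 1.4, 2.8]
opening: 0.265
```

>>> move_arm(
  series="1 0 0 0.03 0 0 0; 1 0 0 0.03 0 0 0",
)

```text
clock: 13.3
eef_pos: [556.3, 253.5, 110.6]
tcp_rot: [3.14, -0.0, 1.997]
contact_force: [-2.9, 1.7, 3.8]
opening: 0.27
```

>>> move_arm(
  series="1 0 0 0.03 0 0 0; 1 0 0 0.03 0 0 0",
)

```text
clock: 13.55
eef_pos: [556.3, 253.5, 108.1]
tcp_rot: [3.14, -0.0, 1.997]
contact_force: [-1.5, 0.1, 2.3]
opening: 0.267
```

>>> move_arm(
  series="1 0 0 0.03 0 0 0; 1 0 0 0.03 0 0 0",
)

```text
clock: 13.8
eef_pos: [556.2, 253.5, 105.3]
tcp_rot: [3.14, -0.0, 1.997]
contact_force: [-0.2, 2.1, -0.4]
opening: 0.264
```

Fz dropped, so the plunger seems to be entering the groove. I go on in finer steps.

>>> move_arm(
  series="1 0 0 0.025 0 0 0; 1 0 0 0.02 0 0 0",
)

```text
clock: 14.05
eef_pos: [556.2, 253.5, 102.9]
tcp_rot: [3.14, -0.0, 1.997]
contact_force: [-1.0, 1.7, 0.1]
opening: 0.266
```

>>> move_arm(
  series="1 0 0 0.025 0 0 0; 1 0 0 0.02 0 0 0",
)

```text
clock: 14.3
eef_pos: [556.3, 253.5, 101.4]
tcp_rot: [3.14, -0.0, 1.997]
contact_force: [-3.0, 1.3, 5.7]
opening: 0.267
```

>>> move_arm(
  series="1 0 0 0.025 0 0 0; 1 0 0 0 0 0 0",
)

```text
clock: 14.55
eef_pos: [556.4, 253.6, 101.3]
tcp_rot: [3.14, -0.0, 1.997]
contact_force: [-1.5, 1.2, 2.4]
opening: 0.266
```

```bash
python3 -c "
from h import *
s=r.sense();print(s['contact_force'],s['wrist_torque'],s['eef_pos'])"
```

```text
[-1.49318316  1.24347959  2.41192656] [ 0.23020356  0.4549481  -0.01068396] [556.43491146 253.58207157 101.28463283]
```

>>> move_arm(
  series="1 0 0 0.03 0 0 0; 1 0 0 0.04 0 0 0",
)

```text
clock: 14.8
eef_pos: [556.7, 253.6, 100.2]
tcp_rot: [3.139, -0.0, 1.997]
contact_force: [-5.2, -0.2, 17.7]
opening: 0.269
```

That is the steep rise of the stop (about 18 N), at TCP z ≈ 100. I relax, let go and retreat upward.

>>> move_arm(
  series="1 0 0 -0.02 0 0 0; 1 0 0 0 0 0 0; -1 0 0 0 0 0 0; -1 0 0 0 0 0 0; -1 0 0 0 0 0 0; -1 0 0 0 0 0 0; -1 0 0 0 0 0 0; -1 0 0 0 0 0 0; -1 0 0 -0.3 0 0 0; -1 0 0 -0.6 0 0 0; -1 0 0 -0.8 0 0 0; -1 0 0 -0.8 0 0 0; -1 0 0 -0.8 0 0 0; -1 0 0 -0.4 0 0 0; -1 0 0 0 0 0 0",
)

```text
clock: 16.68
eef_pos: [556.7, 253.0, 257.2]
tcp_rot: [3.137, 0.001, 1.998]
contact_force: [-0.7, 0.8, 0.1]
opening: 1.0
```

```bash
python3 - <<'E'
from h import *
L=[]
for n,(x,y) in (('scene',(165,110)),('side',(190,100)),):
    im=vision.grab_frame(n)[:,:,::-1]; p=vision.camera_params(n); L.append(cv2.resize(im[y:y+120,x:x+80],None,fx=5,fy=5,interpolation=cv2.INTER_CUBIC))
    for f in (18,20,22,26): print(n,f,(proj(p,[[555.5,252,f+85],[555.5,252,f+115],[555.5,252,f+136]])-[x,y])*5)
cv2.imwrite('pics/fin.png',np.hstack(L))
E
```

```text
scene 18 [[216.5 353. ]
 [211.  297.5]
 [207.  258. ]]
scene 20 [[216.5 349.5]
 [210.5 294. ]
 [206.5 254. ]]
scene 22 [[216.  346. ]
 [210.  290. ]
 [206.  250.5]]
scene 26 [[215.  338.5]
 [209.5 282.5]
 [205.5 242.5]]
side 18 [[201.5 354.5]
 [198.  302. ]
 [196.  264. ]]
side 20 [[201.5 351. ]
 [198.  298.5]
 [195.5 260.5]]
side 22 [[201.  347.5]
 [198.  294.5]
 [195.5 257. ]]
side 26 [[200.5 340.5]
 [197.5 287.5]
 [195.  249.5]]
```

View pics/fin.png

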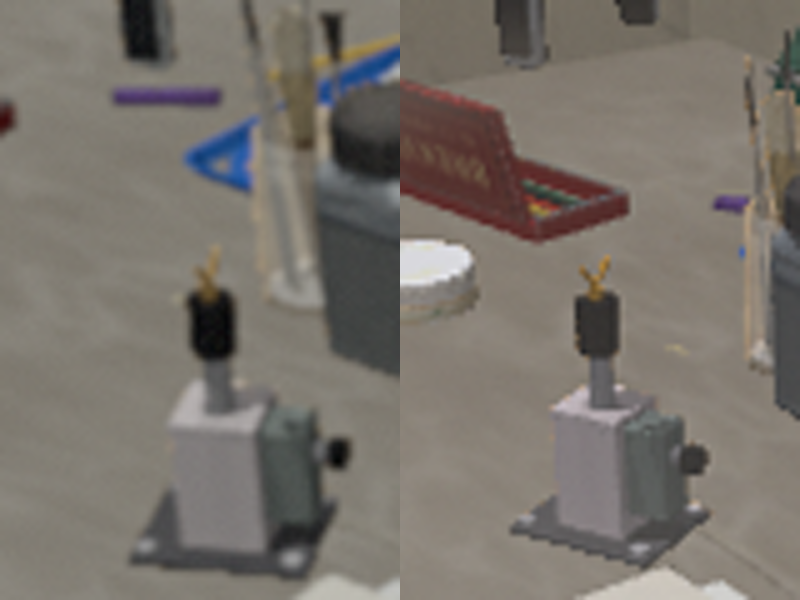

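The post stands upright in the bore. Its fork tip is at crop y ≈ 250 (scene) and 258 (side), which fits a foot height of about 20–22 mm, the depth felt. The gripper is clear above.

```bash
python3 -c "
from h import *
print(r.sign_off())"
```

```text
the job is handed in; nothing more can be done
None
```

I took the larger post out of the tool block and slid it down into the holder. I let it go once the stop was felt, and handed the job in at about 17 s of the 72 s.

- **Insertion:** The push took about 4–5 N while sliding past the plunger. It then dropped as the plunger reached the groove, and rose steeply to about 18 N at the wrist, which I took as the stop.
- **Final views:** After release, the scene and side views show the post upright, with its foot about 20–22 mm above the table. By hand position the foot was about 19–20 mm when pressed against the stop, so the two roughly agree. The gripper was open and well above the post.
- **Not checked directly:** I could not read the plunger's position, so "in the groove" rests on the force pattern and the depth. I also did not take a last picture of the bowl, tape roll and pliers; I only kept the arm's path clear of them.

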